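# Swap two reagent bottles, then press a label holder home behind the shelf lip and hold it

### The arm

A 6-joint arm with a two-finger parallel gripper is mounted at the origin on the work surface. World frame = base frame: x ahead of the robot, y to its left, z up, the work surface at z = 0. Lengths are in m, angles in rad, forces in N, time in s.
With the tool pointing down it reaches from about 0.325 to 0.875 m from the base axis. Payload 4.4 kg.
Tool frame: the origin (TCP) lies at the very end of the fingers, on their centre line; the grasp point (between the pads) lies pinch_z behind it (pinch_z is the distance from the TCP to the grasp point, in m); z points along the fingers, y is the direction in which the jaws open and shut (so a half turn about z gives the same grasp; the last joint's range is limited). The gripper opens to 85 mm and grips with 20 to 120 N. Pads are 22 mm wide; open, the fingers measure 114 mm over their backs; the gripper's body (76 mm by 85 mm) begins 54 mm behind the grasp point. The pads swing forward as they close: fully open they stand 13 mm farther back than shut.
Start: joints at [-1.472, 0.207, 1.542, -0, 1.393, -0.15], TCP at [0.142, -0.557, 0.231] pointing down, gripper open.
Joint ranges: [-2.73, 2.73], [-0.86, 2.22], [0.23, 2.46], [-1.11, 4.25], [0.08, 2.63], [-2.82, 2.82]. Speed limits (rad/s): [2.79, 2.79, 3.14, 3.14, 3.14, 3.14].

### API

Orientations are given as a rotation vector (axis times angle).
In Python, from workcell import sense, snapshot, get_calibration, sign_off, pinch_z gives the robot as it stands.
- The arm moves only by the shell command python3 -m crank 'ROWS'. ROWS is JSON, one flat list of numbers, 7 for each row, row after row: the shift along the tool's x, y, z in m, then the turn, a rotation vector about the tool's x, y, z in rad, then the finger opening in m, from 0 to 0.0854. In form: [tx, ty, tz, ax, ay, az, hand, tx, ty, tz, ax, ay, az, hand, ...]. A call has 1 to 8 rows; each row is the pose to reach, as a shift and turn from the pose commanded when the call began, along the tool's axes at that moment; what a row does not reach only later rows make up. A row lasts 1/10 s, in which the tool goes at most 50 mm and 8.59 degrees, less where a joint would pass 70% of its speed; a pose out of reach is approached as far as the arm can. A call with a gripper value outside its range is refused whole. The fingers move at their own pace and stop on an object; the grip force is fixed at half the most. Time passes only in rows, so rows that repeat a pose let the fingers close. It gives the time, the measured TCP pose, the force and the opening at its end, in the units of the state.
- sense(): the state, without advancing time (a new reading comes with each control period).
- snapshot(name): name is "side" or "top"; returns (picture, depth): 384x512x3 uint8, blue, green, red; 384x512 float32, m along the optical axis (not along the pixel's ray), 0 where there is no reading.
- get_calibration(name): a dict with "mtx" (3x3 intrinsics, pixels), "R" (3x3) and "t" (3): a world point X has camera coordinates R X + t. Camera axes: x right, y down, z forward; pixel columns grow to the right and rows downward; lengths in m; the calibration is good to about 2 mm. A picture is of the moment at which its call begins. get_calibration takes no time and is no camera call.
- sign_off(): hands the job in, once; it reports no verdict.
The state is a dict: "time": time; "qpos": joint angles; "qd": joint speeds; "joint_efforts": joint torques, N m; "tool_pos": TCP position; "tool_rot": TCP orientation; "wrist_force": force on the tool from outside, world axes, zero at the start; "torque": the same for the moment, N m; "opening": opening from 0.0 (shut) to 1.0 (fully open).
Only numpy, scipy, OpenCV 4.12 (cv2) and the standard library are available. Lean on these libraries where they do the work, as an engineer would, in place of code of your own. Each camera call takes 0.05 s, during which the arm holds its last target.

### The job

The amber bottle and the white bottle on the bench shelf stand on each other's mats: swap them so that each stands upright in the middle of the mat the other had. Then take the orange label holder out of its stand and push it straight down behind the shelf's springy front lip, card facing outwards like now, centred in front of the amber bottle's new place, until it is fully home. Finish while still gripping it and pressing it firmly down, because a colleague will tighten the lip's screws while you hold it; do not disturb the blue label holder, the beaker or the jar.

Things in the scene. Friction and masses are not known exactly. Their poses are not given: they have to be found in the camera images.
- shelf: Low grey bench shelf, fixed: board 400 mm long (y) and about 200 mm deep (x), its top 70 mm above the bench, with three round mats (100 mm wide, flat) in a row. Origin on the bench under its centre; +x points away from its front lip, +y to its left end seen by the robot, z up. The lip runs along the whole front (-x) edge.
- mat_left (a point): Centre of the green mat at the +y end, on the board top; axes as the shelf's.
- mat_middle (a point): Centre of the black middle mat, on the board top, 120 mm from each of the others; empty, free for parking a bottle.
- mat_right (a point): Centre of the blue mat at the -y end, on the board top; axes as the shelf's.
- lip_left (a point): Point in the mouth of the slot behind the lip, in front of the green mat, level with the board top, where the middle of the holder's tongue thickness belongs; axes as the shelf's. The slot is the gap between the board's rounded front edge (2.2 mm to +x of this point) and the lip; it opens upward, runs along y, and its floor is 19 mm below this point. The board edge (6 mm radius) and the flared lip lead the tongue in.
- lip_right (a point): The same point of the slot in front of the blue mat.
- lip (a joint): Outward bend of the springy white front lip, in rad; 0 at rest. The lip's top stands 7 mm above the board top. A bead along its inside, 7 mm below the board top, leaves 3 mm to the board, so the 4 mm tongue bends the lip by about 0.06 to 0.15 rad: the push peaks at roughly 4 to 8 N as the foot passes the bead, then falls to 1 to 5 N, until the foot meets the hard floor 12 mm below the bead.
- channel: Aluminium floor of the slot, fixed to the shelf, 10 mm deep and 400 mm long; origin 4 mm under its upper face. The holder is home when its foot presses on this.
- amber_bottle: Amber glass bottle, loose, about 0.14 to 0.28 kg: round body 60 mm wide, 120 mm tall over all, blue round cap 38 mm wide taking the top 28 mm. Origin at the centre of its underside, z up. It starts on the left or the right mat.
- white_bottle: White plastic bottle of the same size and shape with a red cap; origin likewise. It starts on the other end mat.
- orange_holder: Orange label holder, loose, about 40 g: upright panel 70 mm wide (y), 9 mm thick (x), 45 mm tall, with a tongue 60 mm wide, 4 mm thick and 20 mm long under it, rounded at its foot. Origin at the centre of the tongue's foot, z up; the panel spans 20 to 65 mm above the origin. The white card is on the -x face. It starts upright in one of the two stand slots.
- panel (a point): Centre of the orange holder's panel, 42.5 mm above its foot.
- card (a point): Centre of the orange holder's card face, 4.5 mm to -x of the panel's centre.
- stand: Grey plastic stand on the bench, fixed, 125 mm (x) by 100 mm (y), 34 mm tall, with two slots along y at 37.5 mm either side of its centre; origin under its centre. The holders' tongues stand in the slots and their panels rest on its top.
- blue_holder: Blue label holder of the same shape in the other slot; leave it alone.
- beaker: Open glass beaker, 68 mm wide, 90 mm tall, loose on the bench to the left; origin under its centre; leave it alone.
- jar: Yellow jar with black lid, 60 mm wide, 75 mm tall, loose on the bench to the right; origin under its centre; leave it alone.
Not all that is in view belongs to the job. What is shaped like the white_bottle but purple is not meant.

How it is judged:
On the way, in this order (a step that is already met when the one before it is completed fails the run):
1. the two bottles have changed places, each released and upright on the other's mat (distance of each of amber_bottle, white_bottle from where it was at the start of the episode above 0.15 m and ((horizontal distance between amber_bottle and mat_left below 0.018 m and z of amber_bottle in the frame of mat_left below 0.004 m and angle between each of amber_bottle, white_bottle's own z axis and vertical below 0.08 rad and contact force between the fingers and amber_bottle below 0.2 N and linear speed of each of amber_bottle, white_bottle below 0.02 m/s and horizontal distance between white_bottle and mat_right below 0.018 m and z of white_bottle in the frame of mat_right below 0.004 m and contact force between the fingers and white_bottle below 0.2 N) or (horizontal distance between amber_bottle and mat_right below 0.018 m and z of amber_bottle in the frame of mat_right below 0.004 m and angle between each of amber_bottle, white_bottle's own z axis and vertical below 0.08 rad and contact force between the fingers and amber_bottle below 0.2 N and linear speed of each of amber_bottle, white_bottle below 0.02 m/s and horizontal distance between white_bottle and mat_left below 0.018 m and z of white_bottle in the frame of mat_left below 0.004 m and contact force between the fingers and white_bottle below 0.2 N))), for 0.2 s.
2. the orange label holder is fully home behind the lip in front of the amber bottle, gripped and pressed on the slot's floor (((horizontal distance between amber_bottle and mat_left below 0.018 m and z of amber_bottle in the frame of mat_left below 0.004 m and angle between amber_bottle's own z axis and vertical below 0.08 rad and contact force between the fingers and amber_bottle below 0.2 N and linear speed of each of amber_bottle, orange_holder below 0.02 m/s and z of orange_holder in the frame of lip_left below -0.0165 m and x of orange_holder in the frame of lip_left between -0.004 and 0.004 m and y of orange_holder in the frame of lip_left between -0.015 and 0.015 m and x of card in the frame of lip_left below -0.001 m and angle between orange_holder's own z axis and vertical below 0.12 rad and angle between the x axis of orange_holder and the x axis of shelf, either way round below 0.08 rad and contact force between orange_holder and channel above 3 N and contact force between the fingers and orange_holder above 1 N and distance between the grasp point and panel below 0.032 m) or (horizontal distance between amber_bottle and mat_right below 0.018 m and z of amber_bottle in the frame of mat_right below 0.004 m and angle between amber_bottle's own z axis and vertical below 0.08 rad and contact force between the fingers and amber_bottle below 0.2 N and linear speed of each of amber_bottle, orange_holder below 0.02 m/s and z of orange_holder in the frame of lip_right below -0.0165 m and x of orange_holder in the frame of lip_right between -0.004 and 0.004 m and y of orange_holder in the frame of lip_right between -0.015 and 0.015 m and x of card in the frame of lip_right below -0.001 m and angle between orange_holder's own z axis and vertical below 0.12 rad and angle between the x axis of orange_holder and the x axis of shelf, either way round below 0.08 rad and contact force between orange_holder and channel above 3 N and contact force between the fingers and orange_holder above 1 N and distance between the grasp point and panel below 0.032 m))), for 0.3 s.
At the end, for the whole second after the job is handed in: Bottles upright, released, within 18 mm of each other's mat centre. Orange holder behind the lip, card outwards, foot within 2.5 mm of the slot floor, within 15 mm of the amber bottle's mat centre along the lip, in line (0.08 rad), gripped and pressing on the slot floor with over 3 N (distance of each of amber_bottle, white_bottle from where it was at the start of the episode above 0.15 m and ((horizontal distance between amber_bottle and mat_left below 0.018 m and z of amber_bottle in the frame of mat_left below 0.004 m and angle between each of amber_bottle, white_bottle's own z axis and vertical below 0.08 rad and contact force between the fingers and amber_bottle below 0.2 N and linear speed of each of amber_bottle, white_bottle, orange_holder below 0.02 m/s and horizontal distance between white_bottle and mat_right below 0.018 m and z of white_bottle in the frame of mat_right below 0.004 m and contact force between the fingers and white_bottle below 0.2 N and z of orange_holder in the frame of lip_left below -0.0165 m and x of orange_holder in the frame of lip_left between -0.004 and 0.004 m and y of orange_holder in the frame of lip_left between -0.015 and 0.015 m and x of card in the frame of lip_left below -0.001 m and angle between orange_holder's own z axis and vertical below 0.12 rad and angle between the x axis of orange_holder and the x axis of shelf, either way round below 0.08 rad and contact force between orange_holder and channel above 3 N and contact force between the fingers and orange_holder above 1 N and distance between the grasp point and panel below 0.032 m) or (horizontal distance between amber_bottle and mat_right below 0.018 m and z of amber_bottle in the frame of mat_right below 0.004 m and angle between each of amber_bottle, white_bottle's own z axis and vertical below 0.08 rad and contact force between the fingers and amber_bottle below 0.2 N and linear speed of each of amber_bottle, white_bottle, orange_holder below 0.02 m/s and horizontal distance between white_bottle and mat_left below 0.018 m and z of white_bottle in the frame of mat_left below 0.004 m and contact force between the fingers and white_bottle below 0.2 N and z of orange_holder in the frame of lip_right below -0.0165 m and x of orange_holder in the frame of lip_right between -0.004 and 0.004 m and y of orange_holder in the frame of lip_right between -0.015 and 0.015 m and x of card in the frame of lip_right below -0.001 m and angle between orange_holder's own z axis and vertical below 0.12 rad and angle between the x axis of orange_holder and the x axis of shelf, either way round below 0.08 rad and contact force between orange_holder and channel above 3 N and contact force between the fingers and orange_holder above 1 N and distance between the grasp point and panel below 0.032 m))); the arm keeps its last pose, push and grip.
It fails at once if the blue label holder is moved more than 25 mm, or the beaker or the jar more than 30 mm (distance of blue_holder from where it was at the start of the episode above 0.025 m or distance of any of beaker, jar from where it was at the start of the episode above 0.03 m).
It fails at once if a bottle is tipped over (angle between any of amber_bottle, white_bottle's own z axis and vertical above 0.7 rad).
It also fails if it takes over 67 s, if anything falls off the work surface, if the arm or the gripper's body presses on something with over 40 N, if the wrist force passes 120 N, or if a joint passes its speed limit or range.

## Working session

There is one attempt and no reset: what is moved stays moved. The work goes in short steps, Python scripts to look and compute and a shell command to move; the robot and the scene stay as the last step left them, time stands still between calls to the robot, and variables do not carry over. Pictures are saved under pics/ and viewed, and the job is handed in when it is done.

```bash
ls; mkdir -p pics; python3 - <<'E'
from workcell import *
import cv2,numpy as np
print(sense(), pinch_z)
for n in("side","top"):
    p,d=snapshot(n); cv2.imwrite(f"pics/{n}0.png",p); np.save(f"{n}0.npy",d)
    c=get_calibration(n); print(n,c)
E
```

```text
pics
{'time': 0.0, 'qpos': array([-1.47152267e+00,  2.07451954e-01,  1.54298901e+00, -1.67015437e-05,
        1.39349025e+00, -1.50509784e-01]), 'qd': array([-4.88211427e-04,  5.88598661e-06, -1.50681018e-03, -1.29861277e-03,
       -1.74340326e-03, -1.38758824e-03]), 'joint_efforts': array([-2.56557243e-03, -3.83041048e+01, -2.91597891e+01, -4.92722538e-04,
        1.07329694e-02, -9.45923745e-06]), 'tool_pos': array([ 0.14203776, -0.5563843 ,  0.230091  ]), 'tool_rot': array([-3.11480272e+00, -3.91053059e-01, -6.82346492e-05]), 'wrist_force': array([0.136721  , 0.42939634, 0.91974081]), 'torque': array([-0.00743995,  0.02522497,  0.02326393]), 'opening': 0.9995238313839141} 0.0187
side {'mtx': array([[379.10788472,   0.        , 260.28173901],
       [  0.        , 379.10788472, 196.79700635],
       [  0.        ,   0.        ,   1.        ]]), 'R': array([[ 0.93384648, -0.35762513,  0.00591699],
       [-0.23987976, -0.63848407, -0.73129734],
       [ 0.26530821,  0.68150008, -0.68203313]]), 't': array([-0.53513418,  0.21255138,  0.86956708])}
top {'mtx': array([[421.52566013,   0.        , 254.45074041],
       [  0.        , 421.52566013, 190.70635041],
       [  0.        ,   0.        ,   1.        ]]), 'R': array([[-0.02127034, -0.99970955,  0.01133083],
       [-0.98177644,  0.01874536, -0.18911276],
       [ 0.18884543, -0.01514684, -0.98189   ]]), 't': array([0.03742358, 0.5804949 , 1.12049486])}
```

View pics/top0.png

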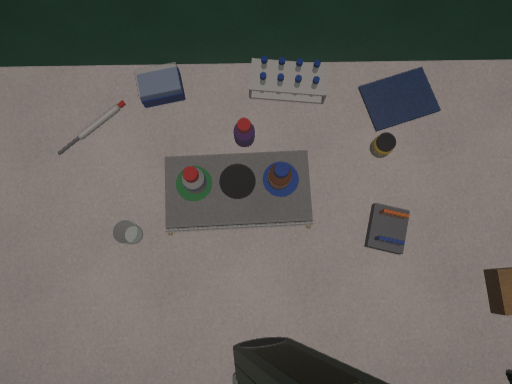

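View pics/side0.png

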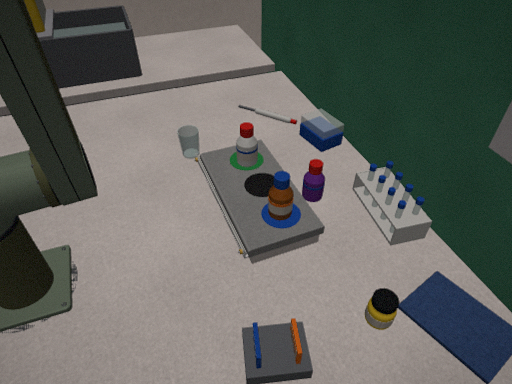

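The top view shows the white bottle (red cap, 190,175) on the green mat and the amber bottle (blue cap, 282,170) on the blue mat. The purple bottle (244,128) is also red-capped, but it stands off the shelf, so it isn't the one meant. The orange holder is at (396,214), in the stand's far slot. I'll confirm these in an enlarged crop and measure.

```bash
cat > h.py <<'E'
import numpy as np,cv2
from workcell import *
def ray(n,uv):
    c=get_calibration(n);R,t=np.array(c["R"]),np.array(c["t"])
    d=R.T@np.linalg.inv(c["mtx"])@np.array([uv[0],uv[1],1.]); return -R.T@t,d
def onz(n,uv,z):
    o,d=ray(n,uv); return o+d*(z-o[2])/d[2]
def cloud(n,d):
    c=get_calibration(n);R,t=np.array(c["R"]),np.array(c["t"])
    v,u=np.indices(d.shape); K=np.linalg.inv(c["mtx"])
    p=np.stack([u,v,np.ones_like(u)],-1)@K.T*d[...,None]
    return (p-t)@R
def tri(uv1,uv2):
    o1,d1=ray("side",uv1);o2,d2=ray("top",uv2)
    A=np.stack([d1,-d2],1);s=np.linalg.lstsq(A,o2-o1,rcond=None)[0]
    a,b=o1+d1*s[0],o2+d2*s[1]; return (a+b)/2,np.linalg.norm(a-b)
def hsv(im,lo,hi,box=None):
    m=cv2.inRange(cv2.cvtColor(im,cv2.COLOR_BGR2HSV),lo,hi)
    if box:
        k=np.zeros_like(m);x0,y0,x1,y1=box;k[y0:y1,x0:x1]=255;m&=k
    return m
E
python3 - <<'E'
from h import *
t=cv2.imread("pics/top0.png");s=cv2.imread("pics/side0.png")
a=cv2.resize(t[105:240,155:320],None,fx=3,fy=3,interpolation=2)
b=cv2.resize(t[195:260,360:420],None,fx=5,fy=5,interpolation=2)
c=cv2.resize(s[310:384,235:320],None,fx=5,fy=5,interpolation=2)
W=np.zeros((405+375,800,3),np.uint8);W=np.zeros((790,960,3),np.uint8)
W[:405,:495]=a;W[410:410+325,:300]=b;W[410:410+370,310:310+425]=c
cv2.imwrite("pics/crop0.png",cv2.resize(W[:, :760],(578,600)))
for n,im in(("top",t),("side",s)):
    P=cloud(n,np.load(n+"0.npy"))
    for nm,lo,hi,box in (
     ("green",(50,80,40),(85,255,255),(155,140,230,230) if n=="top" else (220,140,280,180)),
     ("bluemat",(105,120,40),(125,255,255),(250,150,310,210) if n=="top" else (255,195,310,235)),
     ("bluecap",(105,120,40),(125,255,255),(270,160,292,179) if n=="top" else (268,168,295,190)),
     ("redcap",(170,120,60),(180,255,255),(175,160,210,190) if n=="top" else (235,120,260,140)),
     ("orange",(4,150,80),(16,255,255),(370,195,415,225) if n=="top" else (285,310,310,370)),
     ("blueh",(105,140,40),(125,255,255),(370,230,410,250) if n=="top" else (245,315,270,375)),
    ):
        m=hsv(im,lo,hi,box)>0
        if m.sum()<5: print(n,nm,"none");continue
        v,u=np.nonzero(m);p=P[m]
        print(n,nm,m.sum(),(u.mean().round(1),v.mean().round(1)),(u.min(),u.max(),v.min(),v.max()),np.median(p,0).round(4),np.percentile(p,3,axis=0).round(3),np.percentile(p,97,axis=0).round(3))
E
```

```text
top green 425 (np.float64(193.6), np.float64(187.7)) (np.int64(176), np.int64(211), np.int64(166), np.int64(200)) [0.5841 0.1944 0.0698] [0.558 0.148 0.066] [0.641 0.239 0.075]
top bluemat 573 (np.float64(281.3), np.float64(179.0)) (np.int64(263), np.int64(297), np.int64(162), np.int64(195)) [ 0.6019 -0.0445  0.0709] [ 0.567 -0.09   0.066] [ 0.644 -0.002  0.192]
top bluecap 184 (np.float64(281.5), np.float64(168.4)) (np.int64(270), np.int64(291), np.int64(162), np.int64(178)) [ 0.6117 -0.0401  0.1888] [ 0.594 -0.076  0.069] [ 0.65  -0.025  0.192]
top redcap none
top orange 71 (np.float64(396.0), np.float64(212.6)) (np.int64(384), np.int64(408), np.int64(209), np.int64(216)) [ 0.5079 -0.3569  0.0786] [ 0.499 -0.387  0.074] [ 0.519 -0.326  0.082]
top blueh 25 (np.float64(392.4), np.float64(240.2)) (np.int64(379), np.int64(403), np.int64(237), np.int64(243)) [ 0.435  -0.3428  0.0779] [ 0.426 -0.367  0.075] [ 0.444 -0.308  0.082]
side green 239 (np.float64(245.5), np.float64(162.2)) (np.int64(230), np.int64(263), np.int64(152), np.int64(169)) [0.584  0.1793 0.0722] [0.557 0.151 0.069] [0
[... 248 characters left out ...]
loat64(179.8)) (np.int64(273), np.int64(289), np.int64(171), np.int64(189)) [ 0.6059 -0.0463  0.1889] [ 0.592 -0.056  0.166] [ 0.623 -0.023  0.193]
side redcap 20 (np.float64(245.8), np.float64(132.2)) (np.int64(241), np.int64(251), np.int64(126), np.int64(137)) [0.5988 0.1765 0.1776] [0.586 0.172 0.165] [0.609 0.185 0.192]
side orange 248 (np.float64(296.2), np.float64(340.5)) (np.int64(290), np.int64(301), np.int64(319), np.int64(363)) [ 0.5057 -0.3621  0.0782] [ 0.497 -0.388  0.041] [ 0.517 -0.323  0.081]
side blueh 212 (np.float64(256.8), np.float64(345.3)) (np.int64(253), np.int64(260), np.int64(323), np.int64(367)) [ 0.4333 -0.347   0.0787] [ 0.425 -0.369  0.043] [ 0.445 -0.306  0.081]
```

View pics/crop0.png

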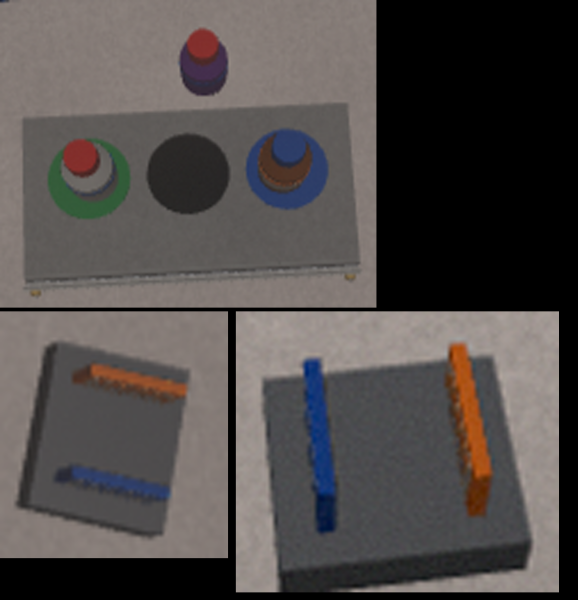

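```bash
cat >> h.py <<'E'
from scipy.optimize import least_squares
def circ(xy,r=None):
    c0=xy.mean(0)
    if r is None:
        q=least_squares(lambda q:np.hypot(*(xy-q[:2]).T)-q[2],[*c0,.03],loss='soft_l1',f_scale=.001).x; return q
    q=least_squares(lambda q:np.hypot(*(xy-q[:2]).T)-r,c0,loss='soft_l1',f_scale=.001).x; return np.r_[q,r]
E
python3 - <<'E'
from h import *
for n in("top","side"):
    im=cv2.imread(f"pics/{n}0.png");D=np.load(n+"0.npy");P=cloud(n,D);z=P[...,2]
    boxes={"top":{"L":(165,155,222,210),"M":(210,155,262,205),"R":(258,155,305,202)},"side":{"L":(222,140,272,175),"M":(236,165,290,202),"R":(255,190,308,235)}}[n]
    H=cv2.cvtColor(im,cv2.COLOR_BGR2HSV)
    for k,b in boxes.items():
        if k=="L":m=hsv(im,(45,70,30),(90,255,255),b)
        elif k=="R":m=hsv(im,(105,120,30),(125,255,255),b)
        else: m=hsv(im,(0,0,0),(180,255,60),b)
        m[(abs(z-.0715)>.006)]=0
        # convex hull of mask
        v,u=np.nonzero(m);hull=cv2.convexHull(np.stack([u,v],1).astype(np.int32))[:,0]
        xy=np.array([onz(n,q,.070)[:2] for q in hull.astype(float)])
        print(n,k,m.sum()//255,circ(xy,.05).round(4),circ(xy).round(4))
    # caps
    for k,ms,b in (("red",None,(175,160,210,190) if n=="top" else (235,118,260,142)),("blue",None,(268,158,295,182) if n=="top" else (268,165,295,192))):
        if k=="red": m=hsv(im,(0,130,50),(8,255,255),b)|hsv(im,(170,130,50),(180,255,255),b)
        else: m=hsv(im,(105,120,30),(125,255,255),b)
        m[abs(z-.190)>.006]=0
        v,u=np.nonzero(m);p=P[m>0]
        cs=[c for c in cv2.findContours(m,0,cv2.CHAIN_APPROX_NONE)[0]]
        c=max(cs,key=len)[:,0].astype(float);hull=c
        xy=np.array([onz(n,q,.190)[:2] for q in hull])
        print(n,k,len(u),p.mean(0).round(4),circ(xy,.019).round(4),circ(xy).round(4))
# shelf front from top depth
n="top";P=cloud(n,np.load("top0.npy"))
im=cv2.imread("pics/top0.png")
for u in (180,210,238,270,300):
    print(u,[(v,*(P[v,u]*1000).astype(int),im[v,u].mean().astype(int)) for v in range(214,240)])
E
```

```text
top L 421 [0.6039 0.1932 0.05  ] [0.6035 0.1934 0.0489]
top M 956 [0.6068 0.0736 0.05  ] [0.6069 0.0735 0.0492]
top R 394 [ 0.6114 -0.0467  0.05  ] [ 0.6107 -0.0461  0.0483]
top red 170 [0.6031 0.1872 0.1889] [0.6029 0.1871 0.019 ] [0.6029 0.1871 0.0174]
top blue 163 [ 0.61   -0.0405  0.1892] [ 0.6101 -0.0401  0.019 ] [ 0.6099 -0.0404  0.017 ]
side L 237 [0.6043 0.199  0.05  ] [0.6043 0.1989 0.0498]
side M 549 [0.6082 0.0783 0.05  ] [0.6066 0.0794 0.0482]
side R 451 [ 0.612  -0.0411  0.05  ] [ 0.6116 -0.0415  0.0492]
side red 98 [0.6016 0.1855 0.1902] [0.6018 0.1862 0.019 ] [0.6018 0.1862 0.0191]
side blue 150 [ 0.6084 -0.0406  0.1901] [ 0.6087 -0.0403  0.019 ] [ 0.6087 -0.0404  0.0187]
180 [(214, np.int64(517), np.int64(229), np.int64(71), np.int64(90)), (215, np.int64(515), np.int64(229), np.int64(68), np.int64(90)), (216, np.int64(512), np.int64(230), np.int64(67), np.int64(90)), (217, np.int64(509), np.int64(229), np.int64(70), np.int64(90)), (218, np.int64(507), np.int64(230), np.int64(66), np.int64(91)), (219, np.int64(504), np.int64(229), np.int64(67), np.int64(91)), (220, np.
[... 7404 characters left out ...]
-103), np.int64(-1), np.int64(125)), (230, np.int64(474), np.int64(-103), np.int64(0), np.int64(126)), (231, np.int64(471), np.int64(-103), np.int64(2), np.int64(125)), (232, np.int64(468), np.int64(-103), np.int64(1), np.int64(124)), (233, np.int64(465), np.int64(-103), np.int64(-2), np.int64(123)), (234, np.int64(462), np.int64(-102), np.int64(1), np.int64(121)), (235, np.int64(460), np.int64(-103), np.int64(-1), np.int64(122)), (236, np.int64(456), np.int64(-102), np.int64(1), np.int64(122)), (237, np.int64(454), np.int64(-102), np.int64(-1), np.int64(124)), (238, np.int64(451), np.int64(-102), np.int64(0), np.int64(127)), (239, np.int64(448), np.int64(-102), np.int64(-1), np.int64(125))]
```

```bash
python3 - <<'E'
from h import *
def proj(n,X):
    c=get_calibration(n); q=(np.asarray(X)@np.array(c["R"]).T+np.array(c["t"]))@np.array(c["mtx"]).T
    return q[...,:2]/q[...,2:]
yaw=.0318;ex=np.array([np.cos(yaw),np.sin(yaw)]);ey=np.array([-ex[1],ex[0]])
M=np.array([.6075,.076])
ys=np.linspace(-.15,.15,301)
for n in("top","side"):
    g=cv2.cvtColor(cv2.imread(f"pics/{n}0.png"),6).astype(np.float32)
    out=[]
    for s in np.arange(-.150,-.105,.001):
        XY=M+s*ex+ys[:,None]*ey; p=proj(n,np.c_[XY,np.full(301,.07)]).astype(np.float32)
        val=cv2.remap(g,p[:,:1].copy(),p[:,1:].copy(),1)
        out.append(f"{s*1000:.0f}:{val.mean():.0f}/{val[:150].mean():.0f}/{val[150:].mean():.0f}")
    print(n,*out)
    im=cv2.imread(f"pics/{n}0.png");P=cloud(n,np.load(n+"0.npy"))
    for k,lo,hi,box in(("or",(3,120,60),(18,255,255),(370,195,415,225) if n=="top" else (285,310,310,370)),("bl",(105,120,30),(125,255,255),(370,230,410,250) if n=="top" else (245,315,270,375))):
        m=hsv(im,lo,hi,box); m[abs(P[...,2]-.079)>.005]=0
        v,u=np.nonzero(m)
        xy=np.array([onz(n,q,.079)[:2] for q in np.stack([u,v],1).astype(float)])
        c=xy.mean(0);w,V=np.linalg.eigh(np.cov((xy-c).T));a=V[:,1]*np.sign(V[1,1]);l=(xy-c)@a;b=(xy-c)@V[:,0]
        print(n,k,len(u),c.round(4),"yaw",np.arctan2(-a[0],a[1]).round(3),"len",np.ptp(l).round(4),"thk",np.ptp(b).round(4),"mid",(c+a*(l.max()+l.min())/2).round(4))
im=cv2.imread("pics/side0.png");cv2.imwrite("pics/c1.png",cv2.resize(im[310:384,235:320],None,fx=8,fy=8,interpolation=0))
E
```

```text
top -150:125/125/126 -149:125/125/125 -148:125/125/126 -147:125/125/126 -146:126/125/126 -145:126/125/126 -144:126/125/126 -143:126/125/126 -142:126/125/126 -141:125/125/126 -140:125/125/126 -139:125/125/126 -138:125/125/125 -137:125/124/125 -136:124/124/125 -135:123/123/124 -134:121/121/122 -133:118/118/118 -132:114/114/114 -131:109/109/109 -130:105/104/105 -129:103/103/103 -128:105/106/105 -127:110/110/110 -126:113/113/113 -125:111/110/111 -124:106/105/106 -123:98/97/99 -122:89/88/90 -121:81/80/81 -120:79/79/79 -119:82/82/83 -118:88/88/88 -117:92/92/92 -116:94/94/94 -115:94/94/95 -114:94/93/94 -113:93/92/93 -112:92/91/92 -111:92/91/92 -110:92/91/92 -109:92/91/92 -108:92/91/92 -107:92/91/92 -106:92/91/92
top or 83 [ 0.5087 -0.3572] yaw -0.245 len 0.0668 thk 0.0102 mid [ 0.5088 -0.3568]
top bl 66 [ 0.4363 -0.3374] yaw -0.247 len 0.066 thk 0.0073 mid [ 0.4364 -0.3372]
side -150:153/153/153 -149:153/153/153 -148:153/152/153 -147:153/152/153 -146:152/152/153 -145:152/152/153 -144:153/152/153 -143:153/153/153 -142:153/153/153 -141:153/153/154 -140:153/153/153 -139:151/151/152 -138:147/147/147 -137:138/138/138 -136:124/123/125 -135:111/109/113 -134:103/102/105 -133:106/105/107 -132:118/119/117 -131:131/133/129 -130:136/138/135 -129:132/132/132 -128:125/125/125 -127:121/120/121 -126:115/111/119 -125:100/92/108 -124:79/69/89 -123:64/57/70 -122:62/59/64 -121:70/71/70 -120:83/84/82 -119:94/95/93 -118:102/103/101 -117:107/108/106 -116:109/110/109 -115:109/109/109 -114:107/107/107 -113:104/104/105 -112:102/102/103 -111:102/101/102 -110:102/101/102 -109:102/101/102 -108:102/102/103 -107:102/102/103 -106:102/102/103
side or 173 [ 0.5083 -0.3554] yaw -0.249 len 0.0711 thk 0.0097 mid [ 0.5085 -0.3546]
side bl 164 [ 0.4357 -0.3379] yaw -0.248 len 0.0686 thk 0.009 mid [ 0.4361 -0.3364]
```

View pics/c1.png

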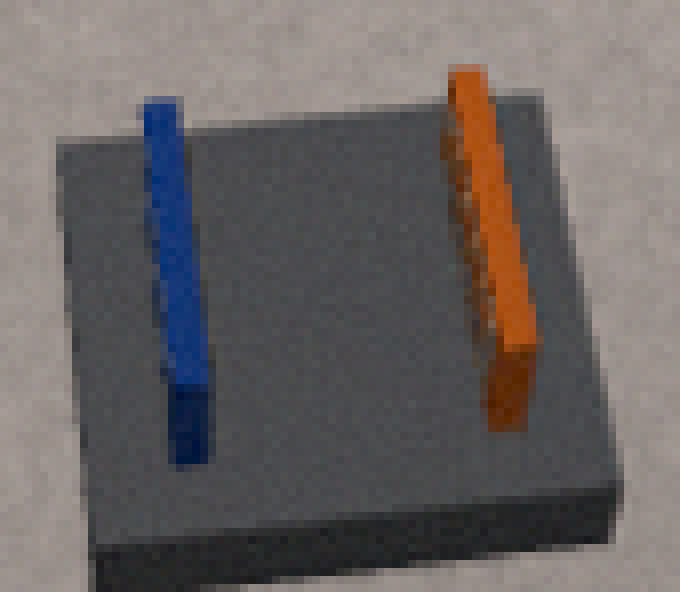

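The cream card is on the orange holder's −x face, and its pose is about (0.5086, −0.356) with yaw −0.247. Shelf yaw is about 0.032. I'll move towards the amber bottle first.

```bash
python3 -m crank '[0.04,-0.027,-0.01,0,0,-0.14,0.085, 0.08,-0.054,-0.02,0,0,-0.28,0.085, 0.12,-0.081,-0.03,0,0,-0.42,0.085, 0.16,-0.108,-0.03,0,0,-0.56,0.085, 0.20,-0.135,-0.03,0,0,-0.70,0.085, 0.24,-0.162,-0.03,0,0,-0.84,0.085, 0.28,-0.189,-0.03,0,0,-0.98,0.085, 0.32,-0.216,-0.03,0,0,-1.12,0.085]'
cat > rel.py <<'E'
# usage: rel.py x y z yaw -> needed shift in tool axes and turn about tool z
import sys
from h import *
from scipy.spatial.transform import Rotation as Ro
s=sense();R=Ro.from_rotvec(s["tool_rot"]).as_matrix()
yw=np.arctan2(R[1,0],R[0,0]);x,y,z,w=map(float,sys.argv[1:5])
print("t%.2f pos"%s["time"],s["tool_pos"].round(4),"yaw %.4f tilt %.4f"%(yw,np.arccos(-R[2,2])),"F",s["wrist_force"].round(2),"open %.4f"%(s["opening"]*.0854),"q",s["qpos"].round(2))
print("tool shift",(R.T@(np.array([x,y,z])-s["tool_pos"])).round(4),"az %.4f"%(-(w-yw)))
E
python3 rel.py .6098 -.0403 .26 1.603
```

```text
time: 0.9
tool_pos: [0.3996, -0.2669, 0.261]
tool_rot: [-2.427, -1.994, 0.0]
wrist_force: [0.4, -0.5, -0.3]
opening: 0.995
t0.90 pos [ 0.3996 -0.2669  0.261 ] yaw 1.3754 tilt 0.0003 F [ 0.41 -0.48 -0.26] open 0.0850 q [-0.77 -0.02  1.73 -0.    1.44 -0.57]
tool shift [0.2631 0.1622 0.001 ] az -0.2276
```

```bash
python3 -m crank '[0.038,0.023,0,0,0,-0.035,0.085, 0.076,0.046,0,0,0,-0.07,0.085, 0.114,0.069,0,0,0,-0.105,0.085, 0.152,0.092,0,0,0,-0.14,0.085, 0.190,0.115,0,0,0,-0.175,0.085, 0.228,0.138,0,0,0,-0.21,0.085, 0.263,0.162,0.001,0,0,-0.228,0.085, 0.263,0.162,0.001,0,0,-0.228,0.085]'
python3 rel.py .6098 -.0403 .16 1.603
```

```text
time: 1.7
tool_pos: [0.6121, -0.0393, 0.2588]
tool_rot: [-2.184, -2.256, -0.002]
wrist_force: [-0.9, -0.3, 0.3]
opening: 0.997
t1.70 pos [ 0.6121 -0.0393  0.2588] yaw 1.6035 tilt 0.0021 F [-0.93 -0.29  0.29] open 0.0852 q [-0.21  0.27  1.41  0.    1.47 -0.24]
tool shift [-0.0011 -0.0023  0.0988] az 0.0005
```

```bash
python3 -m crank '[-0.001,-0.002,0.03,0,0,0,0.085, -0.001,-0.002,0.06,0,0,0,0.085, -0.001,-0.002,0.09,0,0,0,0.085, -0.001,-0.002,0.101,0,0,0,0.085, -0.001,-0.002,0.101,0,0,0,0.03, -0.001,-0.002,0.101,0,0,0,0.03, -0.001,-0.002,0.101,0,0,0,0.03, -0.001,-0.002,0.101,0,0,0,0.03]'
python3 rel.py .6098 -.0403 .16 1.603
```

```text
time: 2.5
tool_pos: [0.61, -0.0449, 0.162]
tool_rot: [2.188, 2.248, 0.005]
wrist_force: [1.5, -1.1, 3.3]
opening: 0.425
t2.50 pos [ 0.61   -0.0449  0.162 ] yaw 1.5976 tilt 0.0053 F [ 1.47 -1.11  3.33] open 0.0363 q [-0.21  0.34  1.52  0.    1.27 -0.24]
tool shift [ 0.0046 -0.0001  0.002 ] az -0.0054
```

```bash
python3 -m crank '[0,0,0,0,0,0,0.03, 0,0,0,0,0,0,0.03]'
python3 rel.py .6098 -.0403 .158 1.603; python3 - <<'E'
from h import *
t,_=snapshot("top");s,_=snapshot("side")
cv2.imwrite("pics/g1.png",np.hstack([cv2.resize(t[110:240,200:330],None,fx=3,fy=3),cv2.resize(s[110:240,220:350],None,fx=3,fy=3)]))
E
```

```text
time: 2.7
tool_pos: [0.61, -0.0449, 0.1619]
tool_rot: [2.188, 2.248, 0.004]
wrist_force: [0.8, 0.3, 7.0]
opening: 0.427
t2.70 pos [ 0.61   -0.0449  0.1619] yaw 1.5978 tilt 0.0053 F [0.8  0.32 7.04] open 0.0365 q [-0.21  0.34  1.52 -0.    1.27 -0.24]
tool shift [ 0.0046 -0.0001  0.0039] az -0.0052
```

View pics/g1.png

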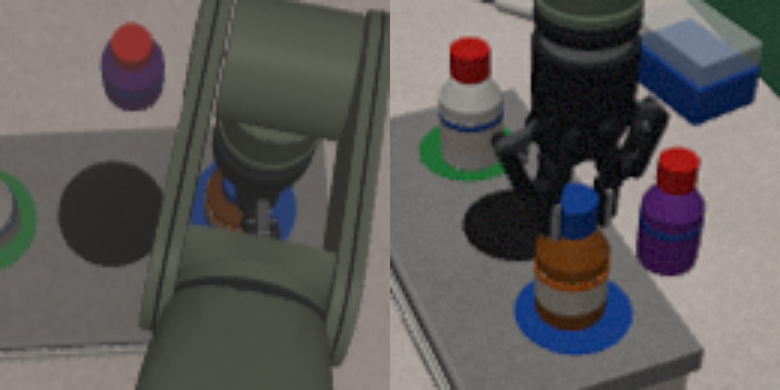

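The gripper holds the amber cap (side crop, around 578,210) and the bottle is upright. Now I'll park it on the middle mat.

```bash
python3 -m crank '[0,0,-0.012,0,0,0,0.03, 0,0,-0.03,0,0,0,0.03, 0.015,0,-0.03,0,0,0,0.03, 0.04,0,-0.03,0,0,0,0.03, 0.066,0,-0.03,0,0,0,0.03, 0.092,0,-0.03,0,0,0,0.03, 0.11,0,-0.03,0,0,0,0.03, 0.116,0,-0.03,0,0,0,0.03]'
python3 -m crank '[0,0,0,0,0,0,0.03,0,0,0.012,0,0,0,0.03,0,0,0.022,0,0,0,0.03,0,0,0.027,0,0,0,0.03,0,0,0.03,0,0,0,0.03]'
python3 rel.py .6075 .0715 .158 1.603; python3 - <<'E'
from h import *
t,_=snapshot("top");s,_=snapshot("side")
cv2.imwrite("pics/g2.png",np.hstack([cv2.resize(t[110:240,170:330],None,fx=3,fy=3)[:, :400],cv2.resize(s[110:240,200:330],None,fx=3,fy=3)]))
E
```

```text
time: 3.6
tool_pos: [0.604, 0.0741, 0.1885]
tool_rot: [-2.187, -2.253, 0.001]
wrist_force: [0.5, -0.6, -1.6]
opening: 0.425
time: 4.1
tool_pos: [0.6044, 0.0705, 0.1616]
tool_rot: [-2.192, -2.249, 0.003]
wrist_force: [-9.0, -0.7, 23.3]
opening: 0.425
t4.10 pos [0.6044 0.0705 0.1616] yaw 1.5966 tilt 0.0024 F [-8.96 -0.65 23.29] open 0.0363 q [-0.03  0.34  1.52 -0.    1.28 -0.05]
tool shift [0.0009 0.0031 0.0036] az -0.0064
```

View pics/g2.png

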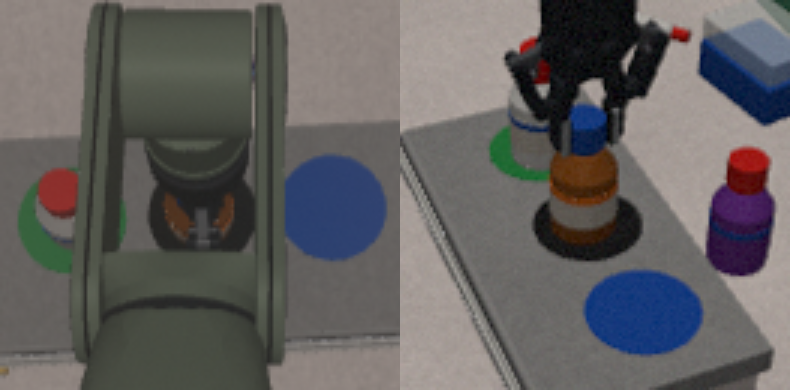

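```bash
python3 -m crank '[0,0,-0.003,0,0,0,0.085,0,0,-0.003,0,0,0,0.085,0,0,-0.003,0,0,0,0.085,0,0,-0.035,0,0,0,0.085,0,0,-0.075,0,0,0,0.085,0.03,0,-0.08,0,0,0,0.085,0.06,0,-0.08,0,0,0,0.085,0.09,0,-0.08,0,0,0,0.085]'
python3 -m crank '[0.027,0.001,0,0,0,0,0.085,0.027,0.001,0.03,0,0,0,0.085,0.027,0.001,0.05,0,0,0,0.085,0.027,0.001,0.05,0,0,0,0.085]'
python3 rel.py .6025 .187 .160 1.597; python3 - <<'E'
from h import *
t,d=snapshot("top");s,e=snapshot("side")
cv2.imwrite("pics/g3t.png",t);cv2.imwrite("pics/g3s.png",s);np.save("g3t.npy",d);np.save("g3s.npy",e)
cv2.imwrite("pics/g3.png",np.hstack([cv2.resize(t[110:240,150:310],None,fx=3,fy=3)[:, :400],cv2.resize(s[110:240,200:330],None,fx=3,fy=3)]))
E
```

```text
time: 5.0
tool_pos: [0.6028, 0.162, 0.2396]
tool_rot: [2.192, 2.249, 0.001]
wrist_force: [-0.3, -0.2, -0.8]
opening: 0.996
time: 5.4
tool_pos: [0.5998, 0.1882, 0.1845]
tool_rot: [-2.187, -2.248, 0.011]
wrist_force: [-0.9, -0.2, -0.1]
opening: 0.996
t5.40 pos [0.5998 0.1882 0.1845] yaw 1.5982 tilt 0.0089 F [-0.87 -0.19 -0.06] open 0.0850 q [ 0.17  0.36  1.44 -0.    1.35  0.14]
tool shift [-0.0013  0.0029  0.0245] az 0.0012
```

View pics/g3.png

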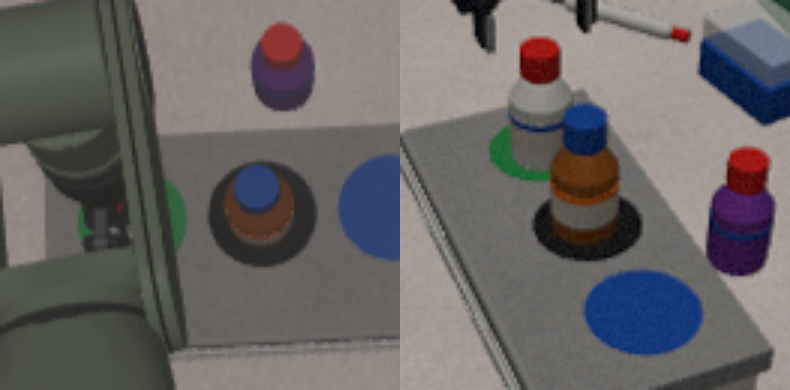

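```bash
python3 - <<'E'
from h import *
for n in("top","side"):
    im=cv2.imread(f"pics/g3{n[0]}.png");P=cloud(n,np.load(f"g3{n[0]}.npy"));z=P[...,2]
    m=hsv(im,(100,110,30),(125,255,255),(258,155,305,205) if n=="top" else (255,195,310,235));m[abs(z-.0705)>.008]=0
    c=max(cv2.findContours(m,0,1)[0],key=len)[:,0].astype(float)
    xy=np.array([onz(n,q,.070)[:2] for q in c]);print(n,"blue mat",circ(xy,.05).round(4),circ(xy).round(4),P[m>0].mean(0).round(4))
    m=hsv(im,(100,110,30),(125,255,255),(225,155,248,182) if n=="top" else (250,140,275,165))
    m[abs(z-.19)>.006]=0
    c=max(cv2.findContours(m,0,1)[0],key=len)[:,0].astype(float)
    xy=np.array([onz(n,q,.190)[:2] for q in c]);print(n,"cap",circ(xy,.019).round(4),circ(xy).round(4),P[m>0].mean(0).round(4))
im=cv2.imread("pics/g3s.png");P=cloud("side",np.load("g3s.npy"))
m=hsv(im,(0,130,50),(8,255,255),(235,118,262,142))|hsv(im,(170,130,50),(180,255,255),(235,118,262,142))
m[abs(P[...,2]-.19)>.006]=0
c=max(cv2.findContours(m,0,1)[0],key=len)[:,0].astype(float)
print(circ(np.array([onz("side",q,.19)[:2] for q in c]),.019),P[m>0].mean(0))
E
```

```text
top blue mat [ 0.611  -0.0463  0.05  ] [ 0.611  -0.0462  0.0476] [ 0.6107 -0.0464  0.0698]
top cap [0.6038 0.0748 0.019 ] [0.6039 0.0748 0.0175] [0.604  0.0748 0.189 ]
side blue mat [ 0.6117 -0.0414  0.05  ] [ 0.6116 -0.0415  0.0483] [ 0.6105 -0.0441  0.0715]
side cap [0.6028 0.0747 0.019 ] [0.6028 0.0747 0.0192] [0.6028 0.074  0.1902]
[0.60260633 0.18660402 0.019     ] [0.60201066 0.18576564 0.19029434]
```

```bash
python3 -m crank '[-0.001,0.002,0.013,0,0,0,0.085,-0.001,0.002,0.024,0,0,0,0.085,-0.001,0.002,0.026,0,0,0,0.085,-0.001,0.002,0.026,0,0,0,0.03,-0.001,0.002,0.026,0,0,0,0.03,-0.001,0.002,0.026,0,0,0,0.03,-0.001,0.002,0.026,0,0,0,0.03]'
python3 rel.py .6025 .187 .162 1.597
```

```text
time: 6.2
tool_pos: [0.6053, 0.1877, 0.1643]
tool_rot: [2.191, 2.251, 0.002]
wrist_force: [-0.3, 0.3, -2.0]
opening: 0.421
t6.20 pos [0.6053 0.1877 0.1643] yaw 1.5979 tilt 0.0014 F [-0.25  0.26 -1.97] open 0.0360 q [0.16 0.39 1.46 0.   1.3  0.14]
tool shift [-0.0006 -0.0028  0.0023] az 0.0009
```

```bash
python3 -m crank '[0,0,-0.015,0,0,0,0.03,0,0,-0.045,0,0,0,0.03,0,0,-0.08,0,0,0,0.03,0,0,-0.115,0,0,0,0.03,0,0,-0.14,0,0,0,0.03,-0.01,0,-0.15,0,0,0,0.03,-0.03,0,-0.15,0,0,0,0.03,-0.06,0,-0.15,0,0,0,0.03]'
python3 -m crank '[-0.035,0,0,0,0,0,0.03,-0.07,0,0,0,0,0,0.03,-0.105,0,0,0,0,0,0.03,-0.135,0,0,0,0,0,0.03,-0.157,0,0,0,0,0,0.03,-0.171,0,0,0,0,0,0.03,-0.171,0,0.01,0,0,0,0.03,-0.171,0,0.03,0,0,0,0.03]'
python3 -m crank '[0,0,0.03,0,0,0,0.03,0,0,0.06,0,0,0,0.03,0,0,0.085,0,0,0,0.03,0,0,0.1,0,0,0,0.03,0,0,0.11,0,0,0,0.03,0,0,0.116,0,0,0,0.03,0,0,0.116,0,0,0,0.03]'
python3 rel.py .6115 -.043 .164 1.597
```

```text
time: 7.0
tool_pos: [0.6059, 0.1275, 0.3131]
tool_rot: [-2.188, -2.253, 0.0]
wrist_force: [0.7, 0.0, -2.2]
opening: 0.423
time: 7.8
tool_pos: [0.6119, -0.0433, 0.2841]
tool_rot: [2.19, 2.249, 0.004]
wrist_force: [0.4, -0.2, -2.5]
opening: 0.418
time: 8.5
tool_pos: [0.6111, -0.0431, 0.1671]
tool_rot: [-2.191, -2.251, 0.0]
wrist_force: [-1.2, 0.6, -1.2]
opening: 0.431
t8.50 pos [ 0.6111 -0.0431  0.1671] yaw 1.5981 tilt 0.0002 F [-1.19  0.6  -1.17] open 0.0368 q [-0.21  0.34  1.51  0.    1.29 -0.24]
tool shift [0.0001 0.0004 0.0031] az 0.0011
```

```bash
python3 -m crank '[0,0,0.002,0,0,0,0.03,0,0,0.004,0,0,0,0.03,0,0,0.004,0,0,0,0.03]'
python3 -m crank '[0,0,-0.001,0,0,0,0.085,0,0,-0.001,0,0,0,0.085,0,0,-0.001,0,0,0,0.085,0,0,-0.03,0,0,0,0.085,0,0,-0.07,0,0,0,0.085,0.04,0,-0.08,0,0,0,0.085,0.08,0,-0.08,0,0,0,0.085,0.11,0,-0.08,0,0,0,0.085]'
python3 rel.py .6045 .0748 .162 1.597;
```

```text
time: 8.8
tool_pos: [0.6118, -0.0436, 0.1643]
tool_rot: [2.19, 2.25, 0.002]
wrist_force: [0.7, 0.0, -2.0]
opening: 0.417
time: 9.6
tool_pos: [0.6085, 0.0683, 0.2448]
tool_rot: [2.19, 2.25, 0.003]
wrist_force: [-0.4, 0.2, -0.9]
opening: 0.996
t9.60 pos [0.6085 0.0683 0.2448] yaw 1.5979 tilt 0.0026 F [-0.37  0.21 -0.91] open 0.0850 q [-0.03  0.27  1.43  0.    1.43 -0.06]
tool shift [ 0.0065 -0.004   0.0828] az 0.0009
```

```bash
python3 -m crank '[0.008,-0.005,0.02,0,0,0,0.085,0.008,-0.005,0.05,0,0,0,0.085,0.008,-0.005,0.075,0,0,0,0.085,0.008,-0.005,0.08,0,0,0,0.085,0.008,-0.005,0.08,0,0,0,0.03,0.008,-0.005,0.08,0,0,0,0.03,0.008,-0.005,0.08,0,0,0,0.03,0.008,-0.005,0.08,0,0,0,0.03]'
python3 rel.py .604 .1955 .162 1.597;python3 - <<'E'
from h import *
t,d=snapshot("top");s,e=snapshot("side")
cv2.imwrite("pics/g4.png",np.hstack([cv2.resize(t[110:240,170:330],None,fx=3,fy=3),cv2.resize(s[110:240,210:310],None,fx=3,fy=3)]))
n="side";im=s;z=cloud(n,e)[...,2]
m=hsv(im,(0,130,50),(8,255,255),(260,150,300,200))|hsv(im,(170,130,50),(180,255,255),(260,150,300,200))
m[abs(z-.19)>.006]=0
c=max(cv2.findContours(m,0,1)[0],key=len)[:,0].astype(float)
print(circ(np.array([onz("side",q,.19)[:2] for q in c]),.019))
E
```

```text
time: 10.4
tool_pos: [0.6047, 0.0743, 0.1657]
tool_rot: [2.189, 2.248, 0.005]
wrist_force: [0.7, 0.3, 4.5]
opening: 0.422
t10.40 pos [0.6047 0.0743 0.1657] yaw 1.5976 tilt 0.0050 F [0.73 0.34 4.51] open 0.0360 q [-0.02  0.33  1.52  0.    1.28 -0.05]
tool shift [0.1212 0.0025 0.0037] az 0.0006
[ 0.60875232 -0.04269352  0.019     ]
```

View pics/g4.png

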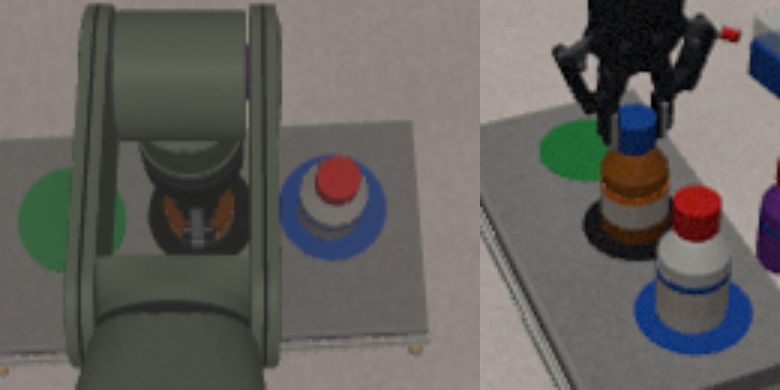

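```bash
python3 -m crank '[0,0,-0.012,0,0,0,0.03, 0,0,-0.03,0,0,0,0.03, 0.015,0.001,-0.03,0,0,0,0.03, 0.04,0.002,-0.03,0,0,0,0.03, 0.066,0.002,-0.03,0,0,0,0.03, 0.092,0.002,-0.03,0,0,0,0.03, 0.113,0.002,-0.03,0,0,0,0.03, 0.121,0.002,-0.03,0,0,0,0.03]'
python3 -m crank '[0,0,0,0,0,0,0.03,0,0,0.012,0,0,0,0.03,0,0,0.022,0,0,0,0.03,0,0,0.027,0,0,0,0.03,0,0,0.028,0,0,0,0.03]'
python3 rel.py .604 .1955 .162 1.597
```

```text
time: 11.3
tool_pos: [0.6002, 0.1985, 0.192]
tool_rot: [-2.186, -2.253, 0.002]
wrist_force: [-0.2, -0.4, -1.8]
opening: 0.423
time: 11.8
tool_pos: [0.6009, 0.1942, 0.1655]
tool_rot: [-2.192, -2.249, 0.004]
wrist_force: [-4.7, -0.4, 7.9]
opening: 0.42
t11.80 pos [0.6009 0.1942 0.1655] yaw 1.5965 tilt 0.0027 F [-4.7  -0.42  7.88] open 0.0359 q [ 0.18  0.38  1.46 -0.    1.3   0.15]
tool shift [0.0012 0.0032 0.0035] az -0.0005
```

```bash
python3 -m crank '[0,0,-0.003,0,0,0,0.085,0,0,-0.003,0,0,0,0.085,0,0,-0.003,0,0,0,0.085,0,0,-0.035,0,0,0,0.085,0,0,-0.075,0,0,0,0.085,-0.04,0,-0.08,0,0,0.1,0.085,-0.085,-0.01,-0.08,0,0,0.2,0.085,-0.13,-0.02,-0.08,0,0,0.3,0.085]'
python3 rel.py .5086 -.356 .20 1.324
```

```text
time: 12.6
tool_pos: [0.5853, 0.0639, 0.246]
tool_rot: [2.505, 1.894, 0.002]
wrist_force: [0.3, -1.4, -0.1]
opening: 0.996
t12.60 pos [0.5853 0.0639 0.246 ] yaw 1.2951 tilt 0.0020 F [ 0.33 -1.36 -0.14] open 0.0851 q [-0.04  0.22  1.49 -0.    1.43  0.24]
tool shift [-0.4249  0.0404  0.046 ] az -0.0289
```

```bash
python3 -m crank '[-0.048,0.004,0,0,0,-0.005,0.085,-0.096,0.009,0,0,0,-0.01,0.085,-0.144,0.014,0,0,0,-0.015,0.085,-0.192,0.018,0,0,0,-0.02,0.085,-0.24,0.023,0,0,0,-0.025,0.085,-0.288,0.027,0,0,0,-0.028,0.085,-0.336,0.032,0.01,0,0,-0.028,0.085,-0.384,0.036,0.03,0,0,-0.028,0.085]'
python3 -m crank '[-0.03,0.003,0.01,0,0,0,0.085,-0.041,0.004,0.02,0,0,0,0.085,-0.041,0.004,0.02,0,0,0,0.085]'
python3 rel.py .5086 -.356 .20 1.324
python3 - <<'E'
from h import *
for n in("top","side"):
    im,d=snapshot(n);P=cloud(n,d);z=P[...,2];cv2.imwrite(f"pics/g5{n}.png",im);np.save(f"g5{n}.npy",d)
    B=(165,150,310,215) if n=="top" else (225,110,310,240)
    for k in("green","blue","red"):
        m=hsv(im,(0,130,50),(8,255,255),B)|hsv(im,(170,130,50),(180,255,255),B) if k=="red" else hsv(im,(100,110,30),(125,255,255),B)
        if k=="green": m=hsv(im,(45,70,30),(90,255,255),B);m[abs(z-.0705)>.008]=0;zz=.07;r=.05
        else: m[abs(z-.19)>.006]=0;zz=.19;r=.019
        c=max(cv2.findContours(m,0,1)[0],key=len)[:,0]
        if k=="green": c=cv2.convexHull(c)[:,0]
        print(n,k,circ(np.array([onz(n,q,zz)[:2] for q in c.astype(float)]),r).round(4))
t=cv2.imread("pics/g5top.png");s=cv2.imread("pics/g5side.png")
cv2.imwrite("pics/g5.png",np.hstack([cv2.resize(t[110:270,160:420],(650,400)),]))
cv2.imwrite("pics/g5b.png",s)
E
```

```text
time: 13.4
tool_pos: [0.5172, -0.3157, 0.218]
tool_rot: [2.473, 1.929, 0.002]
wrist_force: [0.9, -0.2, -0.6]
opening: 0.996
time: 13.7
tool_pos: [0.5092, -0.3537, 0.1939]
tool_rot: [-2.476, -1.928, 0.001]
wrist_force: [0.0, 0.6, -0.1]
opening: 0.997
t13.70 pos [ 0.5092 -0.3537  0.1939] yaw 1.3233 tilt 0.0039 F [ 0.02  0.55 -0.09] open 0.0852 q [-0.75  0.33  1.46  0.    1.35 -0.5 ]
tool shift [-0.0024 -0.0001 -0.0061] az -0.0007
top green [0.604  0.1932 0.05  ]
top blue [0.5994 0.1942 0.019 ]
top red [ 0.6088 -0.043   0.019 ]Traceback (most recent call last):
  File "<stdin>", line 9, in <module>
ValueError: max() iterable argument is empty
```

```bash
python3 - <<'E'
from h import *
t=cv2.imread("pics/g5top.png");s=cv2.imread("pics/g5side.png")
cv2.imwrite("pics/g5.png",np.hstack([cv2.resize(t[130:260,160:420],(520,260)),np.zeros((260,1,3),np.uint8),cv2.resize(s[200:384,200:400],(279,260))]))
E
```

```text
(no output)
```

View pics/g5.png

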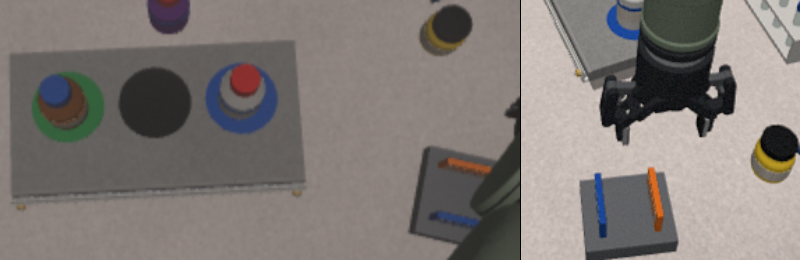

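```bash
python3 -m crank '[-0.001,0,0.03,0,0,0,0.05,-0.002,0,0.06,0,0,0,0.05,-0.002,0,0.09,0,0,0,0.05,-0.002,0,0.11,0,0,0,0.05,-0.002,0,0.125,0,0,0,0.05,-0.002,0,0.125,0,0,0,0.05]'
python3 rel.py .5086 -.356 .049 1.324
python3 - <<'E'
from h import *
s,_=snapshot("side")
cv2.imwrite("pics/g6.png",cv2.resize(s[270:384,220:350],None,fx=4,fy=4))
E
```

```text
time: 14.4
tool_pos: [0.5096, -0.3528, 0.0694]
tool_rot: [-2.471, -1.933, 0.001]
wrist_force: [-0.4, 0.3, -0.2]
opening: 0.589
t14.40 pos [ 0.5096 -0.3528  0.0694] yaw 1.3278 tilt 0.0039 F [-0.39  0.3  -0.18] open 0.0503 q [-0.75  0.47  1.55  0.    1.12 -0.5 ]
tool shift [-0.0034 -0.0002  0.0204] az 0.0038
```

View pics/g6.png

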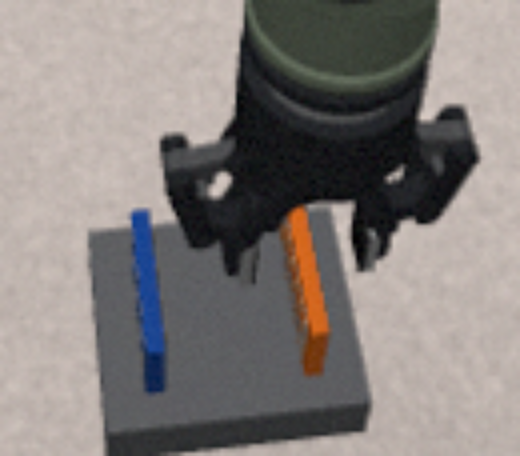

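```bash
python3 -m crank '[-0.003,0,0.012,0,0,0,0.05,-0.003,0,0.020,0,0,0,0.05,-0.003,0,0.020,0,0,0,0.05,-0.003,0,0.020,0,0,0,0.0,-0.003,0,0.020,0,0,0,0.0,-0.003,0,0.020,0,0,0,0.0,-0.003,0,0.020,0,0,0,0.0]'
python3 rel.py .5086 -.356 .049 1.324
```

```text
time: 15.15
tool_pos: [0.5097, -0.3585, 0.0518]
tool_rot: [2.475, 1.933, 0.0]
wrist_force: [0.1, -0.6, 1.7]
opening: 0.098
t15.15 pos [ 0.5097 -0.3585  0.0518] yaw 1.3258 tilt 0.0013 F [ 0.13 -0.57  1.68] open 0.0084 q [-0.75  0.5   1.55  0.    1.09 -0.51]
tool shift [ 0.0022 -0.0017  0.0027] az 0.0018
```

```bash
python3 -m crank '[0,0,-0.01,0,0,0,0.0,0,0,-0.03,0,0,0,0.0,0,0,-0.06,0,0,0,0.0,0,0,-0.09,0,0,0,0.0,0.02,-0.006,-0.11,0,0,-0.02,0.0,0.055,-0.017,-0.12,0,0,-0.05,0.0,0.095,-0.029,-0.12,0,0,-0.08,0.0,0.135,-0.041,-0.12,0,0,-0.11,0.0]'
python3 rel.py .4836 .190 .17 1.603
```

```text
time: 15.95
tool_pos: [0.5024, -0.2163, 0.1726]
tool_rot: [2.365, 2.066, 0.001]
wrist_force: [1.6, 1.5, -0.6]
opening: 0.094
t15.95 pos [ 0.5024 -0.2163  0.1726] yaw 1.4360 tilt 0.0021 F [ 1.63  1.51 -0.56] open 0.0080 q [-0.56  0.2   1.67  0.    1.26 -0.43]
tool shift [ 0.4001 -0.0732  0.0022] az -0.1670
```

```bash
python3 -m crank '[0.045,-0.008,0,0,0,-0.025,0.0,0.09,-0.016,0,0,0,-0.05,0.0,0.135,-0.024,0,0,0,-0.075,0.0,0.18,-0.032,0,0,0,-0.1,0.0,0.225,-0.04,0,0,0,-0.125,0.0,0.27,-0.049,0,0,0,-0.15,0.0,0.315,-0.057,0,0,0,-0.167,0.0,0.355,-0.065,0,0,0,-0.167,0.0]'
python3 -m crank '[0.025,-0.004,0,0,0,0,0.0,0.037,-0.007,0,0,0,0,0.0,0.037,-0.007,0,0,0,0,0.0,0.037,-0.007,0,0,0,0,0.0]'
python3 rel.py .4836 .190 .127 1.603
python3 - <<'E'
from h import *
W=[]
for n,b in(("top",(160,130,270,260)),("side",(170,90,280,220))):
    im,d=snapshot(n);cv2.imwrite(f"pics/g7{n}.png",im);np.save(f"g7{n}.npy",d)
    W.append(cv2.resize(im[b[1]:b[3],b[0]:b[2]],None,fx=3.6,fy=3.6,interpolation=2))
cv2.imwrite("pics/g7.png",np.hstack(W))
E
```

```text
time: 16.75
tool_pos: [0.4853, 0.1454, 0.172]
tool_rot: [2.184, 2.257, 0.001]
wrist_force: [-0.0, -0.3, 0.5]
opening: 0.091
time: 17.15
tool_pos: [0.4776, 0.1792, 0.1713]
tool_rot: [2.185, 2.256, -0.001]
wrist_force: [-0.5, -0.2, -0.5]
opening: 0.093
t17.15 pos [0.4776 0.1792 0.1713] yaw 1.6027 tilt 0.0009 F [-0.45 -0.17 -0.47] open 0.0079 q [ 0.19  0.13  1.76 -0.    1.25  0.16]
tool shift [0.0106 0.0063 0.0443] az -0.0003
```

View pics/g7.png

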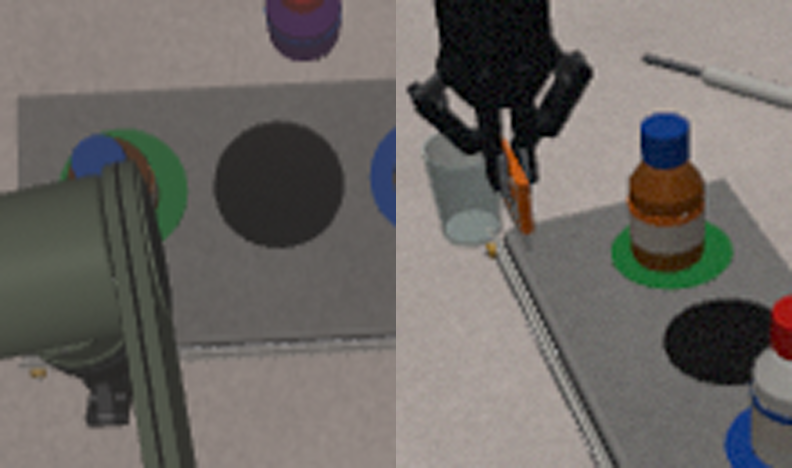

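```bash
python3 -m crank '[0.005,0.003,0.01,0,0,0,0.0,0.01,0.007,0.025,0,0,0,0.0,0.0105,0.007,0.037,0,0,0,0.0,0.0105,0.007,0.043,0,0,0,0.0,0.0105,0.007,0.045,0,0,0,0.0,0.0105,0.007,0.045,0,0,0,0.0]'
python3 rel.py .485 .190 .127 1.603
python3 - <<'E'
from h import *
im,d=snapshot("side");cv2.imwrite(f"pics/g8side.png",im);np.save("g8side.npy",d)
cv2.imwrite("pics/g8.png",cv2.resize(im[120:190,180:270],None,fx=8,fy=8,interpolation=0))
E
```

```text
time: 17.85
tool_pos: [0.4838, 0.1906, 0.1254]
tool_rot: [-2.185, -2.256, 0.002]
wrist_force: [0.4, 0.2, 0.0]
opening: 0.094
t17.85 pos [0.4838 0.1906 0.1254] yaw 1.6028 tilt 0.0013 F [0.41 0.16 0.05] open 0.0080 q [ 0.21  0.21  1.78 -0.    1.16  0.18]
tool shift [-0.0007  0.0012 -0.0016] az -0.0002
```

View pics/g8.png

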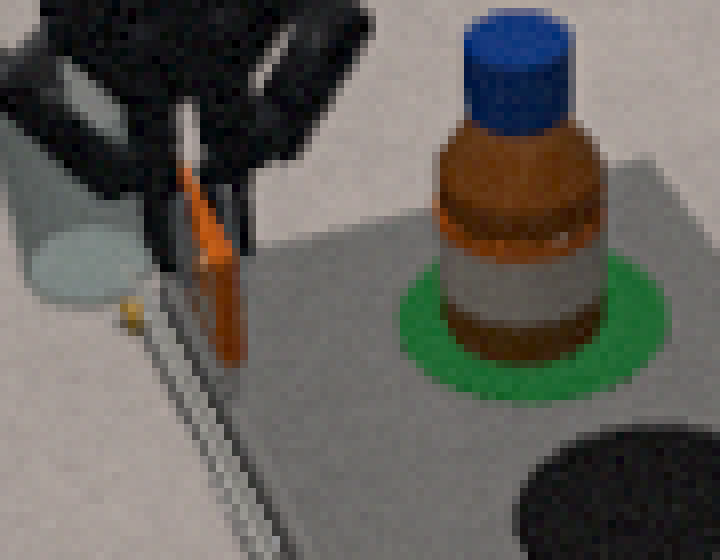

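```bash
python3 - <<'E'
from h import *
yaw=.0318;ex=np.array([np.cos(yaw),np.sin(yaw)]);ey=np.array([-ex[1],ex[0]])
M=np.array([.6075,.076])
zf=.1254-.038
for nm,uv,z in(("botL",(216,362),zf+.02),("botR",(246,366),zf+.02),("topL",(206,262),zf+.065),("topR",(240,258),zf+.065)):
    p=onz("side",(180+uv[0]/8-.5,120+uv[1]/8-.5),z); print(nm,p.round(4),"s,t",((p[:2]-M)@ex).round(4),((p[:2]-M)@ey).round(4))
im=cv2.imread("pics/g8side.png");z=cloud("side",np.load("g8side.npy"))
m=hsv(im,(3,120,60),(18,255,255),(200,138,212,170))
p=z[m>0]; print(len(p),p[np.argsort(p[:,2])][[0,5,-6,-1]].round(3), "s",np.percentile((p[:,:2]-M)@ex,[5,25,50,75,95]).round(4))
s=sense();print("tcp s,t",((s["tool_pos"][:2]-M)@ex).round(4),((s["tool_pos"][:2]-M)@ey).round(4))
E
```

```text
botL [0.4788 0.1673 0.1074] s,t -0.1257 0.0954
botR [0.4879 0.1616 0.1074] s,t -0.1169 0.0894
topL [0.4786 0.1633 0.1524] s,t -0.1261 0.0914
topR [0.4897 0.1615 0.1524] s,t -0.115 0.0892
89 [[0.482 0.187 0.102]
 [0.487 0.158 0.115]
 [0.484 0.187 0.156]
 [0.477 0.183 0.176]] s [-0.125  -0.1238 -0.1212 -0.1187 -0.1169]
tcp s,t -0.1196 0.1186
```

Seen from the side camera, the holder is over the slot (panel end at crop 216–244, 362; slot at s≈−0.1205, holder at −0.121), with the card facing the robot. I'll lower it in steps and watch the force.

```bash
python3 -m crank '[0,0,0.006,0,0,0,0.0,0,0,0.011,0,0,0,0.0,0,0,0.016,0,0,0,0.0,0,0,0.019,0,0,0,0.0,0,0,0.019,0,0,0,0.0]'
python3 rel.py .485 .190 .100 1.603
python3 - <<'E'
from h import *
im,d=snapshot("side")
cv2.imwrite("pics/g9.png",cv2.resize(im[120:190,180:270],None,fx=8,fy=8,interpolation=0))
print(sense()["torque"].round(2))
E
```

```text
time: 18.4
tool_pos: [0.4836, 0.1906, 0.1064]
tool_rot: [-2.185, -2.256, 0.002]
wrist_force: [-0.7, -0.3, -0.6]
opening: 0.094
t18.40 pos [0.4836 0.1906 0.1064] yaw 1.6028 tilt 0.0014 F [-0.73 -0.31 -0.56] open 0.0080 q [0.21 0.23 1.79 0.   1.12 0.18]
tool shift [-0.0007  0.0014  0.0064] az -0.0002
[-0.01 -0.    0.03]
```

View pics/g9.png

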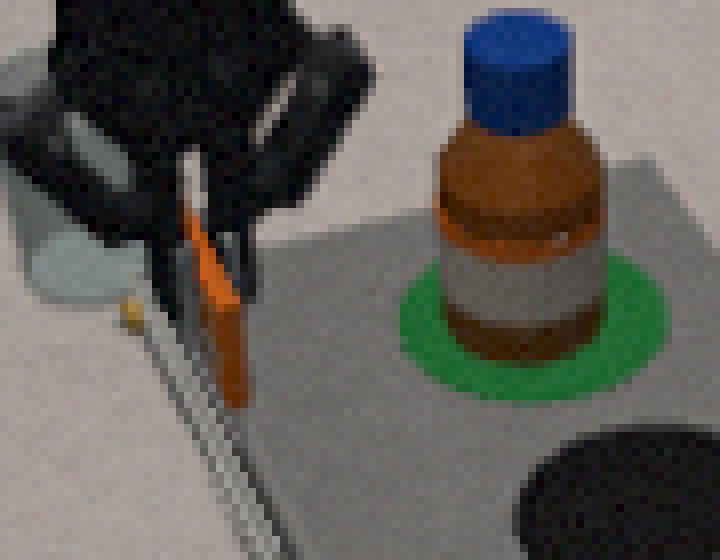

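```bash
python3 -m crank '[0,0,0.002,0,0,0,0.0,0,0,0.004,0,0,0,0.0,0,0,0.006,0,0,0,0.0,0,0,0.006,0,0,0,0.0]'
python3 rel.py .485 .190 .095 1.603
python3 -m crank '[0,0,0.002,0,0,0,0.0,0,0,0.004,0,0,0,0.0,0,0,0.004,0,0,0,0.0]'
python3 rel.py .485 .190 .090 1.603
```

```text
time: 18.85
tool_pos: [0.4829, 0.1908, 0.1011]
tool_rot: [-2.184, -2.255, 0.003]
wrist_force: [-5.5, -0.3, 4.8]
opening: 0.095
t18.85 pos [0.4829 0.1908 0.1011] yaw 1.6028 tilt 0.0030 F [-5.49 -0.31  4.84] open 0.0081 q [0.21 0.24 1.79 0.   1.11 0.18]
tool shift [-0.0009  0.0021  0.0061] az -0.0002
time: 19.15
tool_pos: [0.4827, 0.1908, 0.0968]
tool_rot: [-2.184, -2.255, 0.004]
wrist_force: [-5.7, 0.3, 4.7]
opening: 0.089
t19.15 pos [0.4827 0.1908 0.0968] yaw 1.6028 tilt 0.0033 F [-5.74  0.28  4.74] open 0.0076 q [0.21 0.25 1.8  0.   1.1  0.18]
tool shift [-0.0009  0.0023  0.0068] az -0.0002
```

```bash
python3 -m crank '[0,-0.0007,0.002,0,0,0,0.0,0,-0.0007,0.004,0,0,0,0.0,0,-0.0007,0.006,0,0,0,0.0,0,-0.0007,0.006,0,0,0,0.0]'
python3 rel.py .485 .190 .089 1.603
python3 -m crank '[0,0,0.002,0,0,0,0.0,0,0,0.004,0,0,0,0.0,0,0,0.004,0,0,0,0.0]'
python3 rel.py .485 .190 .087 1.603
```

```text
time: 19.55
tool_pos: [0.4826, 0.1908, 0.0908]
tool_rot: [-2.185, -2.256, 0.002]
wrist_force: [-4.3, 0.4, 2.2]
opening: 0.088
t19.55 pos [0.4826 0.1908 0.0908] yaw 1.6029 tilt 0.0019 F [-4.32  0.42  2.2 ] open 0.0075 q [0.21 0.25 1.8  0.   1.09 0.18]
tool shift [-0.0009  0.0024  0.0018] az -0.0001
time: 19.85
tool_pos: [0.4827, 0.1908, 0.0885]
tool_rot: [-2.184, -2.256, 0.003]
wrist_force: [-9.4, -0.8, 14.3]
opening: 0.091
t19.85 pos [0.4827 0.1908 0.0885] yaw 1.6030 tilt 0.0023 F [-9.38 -0.82 14.26] open 0.0077 q [0.21 0.26 1.8  0.   1.08 0.18]
tool shift [-0.0008  0.0023  0.0015] az -0.0000
```

```bash
python3 -m crank '[0,-0.0005,0.001,0,0,0,0.0,0,-0.0005,0.001,0,0,0,0.0,0,-0.0005,0.001,0,0,0,0.0,0,-0.0005,0.001,0,0,0,0.0]'
python3 rel.py .485 .190 .087 1.603
python3 - <<'E'
from h import *
W=[]
for n,b in(("top",(160,150,250,240)),("side",(170,110,260,200))):
    im,d=snapshot(n)
    W.append(cv2.resize(im[b[1]:b[3],b[0]:b[2]],None,fx=4.4,fy=4.4,interpolation=0))
cv2.imwrite("pics/g10.png",np.hstack(W));print(sense()["wrist_force"])
E
```

```text
time: 20.25
tool_pos: [0.4827, 0.1908, 0.0885]
tool_rot: [-2.185, -2.257, 0.002]
wrist_force: [-8.8, -1.1, 17.9]
opening: 0.091
t20.25 pos [0.4827 0.1908 0.0885] yaw 1.6031 tilt 0.0012 F [-8.79 -1.1  17.94] open 0.0077 q [ 0.21  0.26  1.8  -0.    1.08  0.18]
tool shift [-0.0009  0.0023  0.0015] az 0.0001
[-10.41991803  -1.35432867  18.49401077]
```

View pics/g10.png

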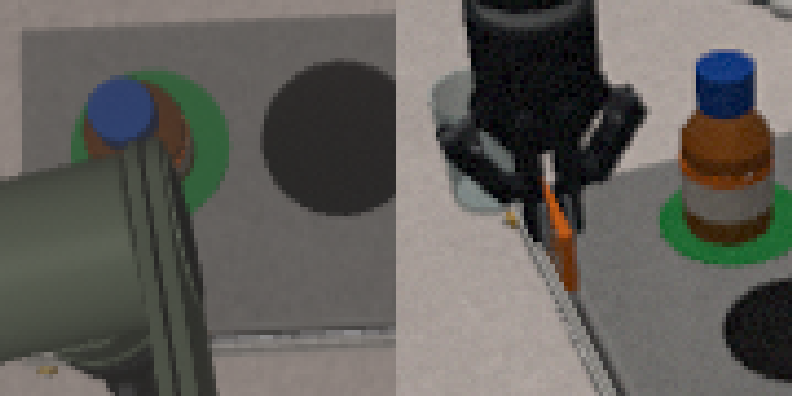

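```bash
python3 - <<'E'
from h import *
im,d=snapshot("side");P=cloud("side",d)
m=hsv(im,(3,120,60),(18,255,255),(195,145,213,182))
v,u=np.nonzero(m);p=P[m>0];print(len(p),np.percentile(p[:,2],[2,10,50,90,98]).round(4),p[:,1].min().round(4),u.min(),u.max(),v.min(),v.max())
# corner of panel: near top & bottom edge at the -y end
print("exp px: near-end top/bottom rows")
c=get_calibration("side")
for z in(.071,.116):
    X=np.array([.4815,.192-.035,z])@np.array(c["R"]).T+np.array(c["t"]);q=c["mtx"]@X;print(z,(q[:2]/q[2]).round(1))
print(sense()["wrist_force"].round(1),sense()["time"])
cv2.imwrite("pics/g11.png",cv2.resize(im[140:190,185:235],None,fx=12,fy=12,interpolation=0))
E
```

```text
93 [0.0666 0.0802 0.1103 0.1188 0.1376] 0.1585 195 210 151 175
exp px: near-end top/bottom rows
0.071 [209.6 177. ]
0.116 [208.2 164.2]
[-10.6  -1.4  17.8] 20.4
```

View pics/g11.png

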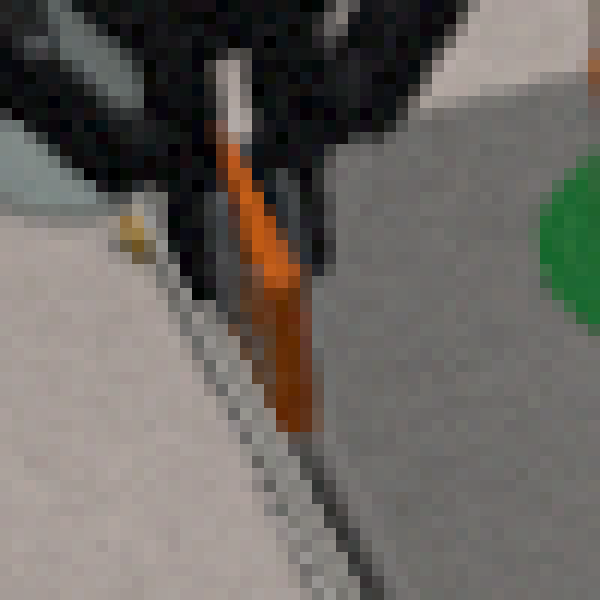

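The panel end spans rows 163–176, against 164–177 expected when home. The force is steady at about 18 N downward, and z no longer changes when I push harder. I'm handing in.

```bash
python3 -c "
from workcell import *
print(sign_off())"
```

```text
the job is handed in; nothing more can be done
None
```

The bottles are swapped and the orange holder is pressed home in front of the amber bottle. I handed the job in at about 20.4 s of the 67 s allowed, with the arm still gripping and pressing; no verdict is reported.

**Bottles:** I parked the amber bottle on the middle mat, moved the white one to the blue mat, then the amber one to the green mat. Both stood upright and released, about 3 to 6 mm from their mat centres (18 mm allowed).

**Holder:** The card faces outwards and the holder is in line with the shelf.
- **Push in:** it took about 5 N passing the bead and fell to about 2 N. It then stopped hard at a tool height of 0.0885 m (0.089 m expected), where extra push raised the force but did not move it.
- **Final press:** about 18 N down at the wrist, still gripped. I could not measure the force on the slot floor directly.
- **Side view:** the panel end sits within about 1 pixel row of where it should be when home.

**Disagreements and gaps:**
- The two cameras differed by about 5 mm in y on the mat centres, so I used the mean.
- About 10 N of sideways force remains on the holder from the board edge. I attribute it to the tool sitting slightly too far towards the board.
- The arm hid the holder from the top camera, so the final holder check is from the side view and the measured forces only.
- I did not measure the blue holder, beaker or jar at the end. Nothing I saw suggested they had been touched.

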